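Weigh two solder reels and tray the fuller one

TASK

Find out which of the two small paper-banded solder reels holds more solder: stand one on each pan of the balance, let go and let the beam settle. Then stand the heavier reel upright in the square black tray, and leave the lighter one standing on the balance.

Things in the scene. Friction and masses are not known exactly. Their poses are not given: they have to be found in the camera images.
- reel_a: one of the two look-alike small solder reels: upright cylinder, 50 mm diameter, 50 mm high, black end flanges, white paper band that hides how much solder is left (0.17 to 0.34 kg; one is clearly heavier). Stands on the bench at first. Origin: centre of its underside; z up. Not the larger red reel of bare wire nor the flat white reel.
- reel_b: the other of the two look-alike small solder reels: upright cylinder, 50 mm diameter, 50 mm high, black end flanges, white paper band that hides how much solder is left (0.17 to 0.34 kg; one is clearly heavier). Stands on the bench at first. Origin: centre of its underside; z up. Not the larger red reel of bare wire nor the flat white reel.
- left_pan (a point): centre of the top of the left (+y) pan of the balance: rimless steel disc, 110 mm diameter, 4 mm thick. Pan centres are 220 mm apart. Pans stay level: top 94 mm above the bench when balanced; the heavier one sinks 13 mm, the other rises 13 mm, within about 1 s. One reel alone takes its pan fully down. Yields to a light touch. Grey base below: 100 x 250 mm, 28 high; mid post 83 high.
- right_pan (a point): centre of the top of the right (-y) pan of the balance: rimless steel disc, 110 mm diameter, 4 mm thick. Pan centres are 220 mm apart. Pans stay level: top 94 mm above the bench when balanced; the heavier one sinks 13 mm, the other rises 13 mm, within about 1 s. One reel alone takes its pan fully down. Yields to a light touch. Grey base below: 100 x 250 mm, 28 high; mid post 83 high.
- tray: shallow square black plastic tray fixed on the bench, 106 by 106 mm outside and 14 mm high, walls 5 mm thick, so 96 by 96 mm inside, floor 5 mm above the bench. Origin: centre of its underside on the bench; x and y along its sides, z up.
Not all that is in view belongs to the job. Leave any blue or green look-alike of the reel_a alone.

How it is judged:
On the way:
1. The two reels stand on opposite pans, let go and at rest, and the beam has tipped to one side (contact force between the fingers and reel_a below 0.2 N and contact force between the fingers and reel_b below 0.2 N and linear speed of each of reel_a, reel_b below 0.02 m/s and ((horizontal distance between reel_a and left_pan below 0.035 m and z of reel_a in the frame of left_pan between -0.005 and 0.006 m and angle between each of reel_a, reel_b's own z axis and vertical below 0.15 rad and horizontal distance between reel_b and right_pan below 0.035 m and z of reel_b in the frame of right_pan between -0.005 and 0.006 m) or (horizontal distance between reel_a and right_pan below 0.035 m and z of reel_a in the frame of right_pan between -0.005 and 0.006 m and angle between each of reel_a, reel_b's own z axis and vertical below 0.15 rad and horizontal distance between reel_b and left_pan below 0.035 m and z of reel_b in the frame of left_pan between -0.005 and 0.006 m)) and (z of left_pan in the frame of right_pan above 0.018 m or z of left_pan in the frame of right_pan below -0.018 m)), for 0.3 s.
At the end, for the whole second after the job is handed in: The heavier reel stands upright (within 8 degrees) on the floor of the square tray, and the lighter one stands upright on either pan, its axis within 35 mm of the pan's centre; both are let go and at rest (contact force between the fingers and reel_a below 0.2 N and contact force between the fingers and reel_b below 0.2 N and linear speed of each of reel_a, reel_b below 0.02 m/s and ((horizontal distance between reel_a and tray below 0.036 m and z of reel_a in the frame of tray between 0 and 0.011 m and angle between reel_a's own z axis and vertical below 0.15 rad and contact force between reel_a and tray above 2.35 N and ((horizontal distance between reel_b and left_pan below 0.035 m and z of reel_b in the frame of left_pan between -0.005 and 0.006 m and angle between reel_b's own z axis and vertical below 0.15 rad) or (horizontal distance between reel_b and right_pan below 0.035 m and z of reel_b in the frame of right_pan between -0.005 and 0.006 m and angle between reel_b's own z axis and vertical below 0.15 rad))) or (horizontal distance between reel_b and tray below 0.036 m and z of reel_b in the frame of tray between 0 and 0.011 m and angle between reel_b's own z axis and vertical below 0.15 rad and contact force between reel_b and tray above 2.35 N and ((horizontal distance between reel_a and left_pan below 0.035 m and z of reel_a in the frame of left_pan between -0.005 and 0.006 m and angle between reel_a's own z axis and vertical below 0.15 rad) or (horizontal distance between reel_a and right_pan below 0.035 m and z of reel_a in the frame of right_pan between -0.005 and 0.006 m and angle between reel_a's own z axis and vertical below 0.15 rad))))); the robot touches nothing.
It also fails if it takes over 67 s, if anything falls off the work surface, if the arm or the gripper's body presses on something with over 40 N, if the wrist force passes 120 N, or if a joint passes its speed limit or range.

ROBOT

A 7-joint arm with a two-finger parallel gripper is mounted at the origin on the work surface. World frame = base frame: x ahead of the robot, y to its left, z up, the work surface at z = 0. Lengths are in m, angles in rad, forces in N, time in s.
With the tool pointing down it reaches from about 0.425 to 0.925 m from the base axis. Payload 6.8 kg.
Tool frame: the origin (TCP) lies between the finger pads; the fingertips stand 22 mm ahead of it and the grasp point (between the pads) lies 3 mm ahead of it; z points along the fingers, y is the direction in which the jaws open and shut (so a half turn about z gives the same grasp; the last joint's range is limited). The gripper opens to 85 mm and grips with 20 to 120 N. Pads are 22 mm wide; open, the fingers measure 114 mm over their backs; the gripper's body (76 mm by 85 mm) begins 54 mm behind the grasp point. The pads swing forward as they close: fully open they stand 13 mm farther back than shut.
Start: joints at [1.188, 0.477, 0.022, 1.555, -0.011, 1.109, -0.083], TCP at [0.183, -0.65, 0.253] pointing down, gripper open.
Joint ranges: [-2.96, 2.96], [-0.34, 2.1], [-1.41, 1.46], [0.24, 2.44], [-1.37, 4.51], [0.17, 1.92], [-2.96, 2.96]. Speed limits (rad/s): [2.39, 2.39, 3.14, 3.14, 3.14, 3.14, 3.14].

INTERFACE

Orientations are given as a unit quaternion [w, x, y, z].
In Python, from station import bot gives the robot as it stands. The module is installed in compiled form; this text tells all that it offers.
- The arm moves only by the tool drive_tool, never from a script. Its argument "series" is one flat list of numbers, 7 for each row, row after row: the opening, from -1 (shut) to 1 (fully open), then the shift along the tool's x, y, z in mm, then the turn, a rotation vector about the tool's x, y, z in rad. In form: [jaw, x, y, z, wx, wy, wz, jaw, x, y, z, wx, wy, wz, ...]. A call has 1 to 12 rows; each row shifts and turns the commanded pose from where the row before left it, along the tool's axes as they then stand; what a row does not reach is not made up. A row lasts 1/8 s, in which the tool goes at most 62.5 mm and 10.7 degrees, less where a joint would pass 70% of its speed; a pose out of reach is approached as far as the arm can. A call with a gripper value outside its range is refused whole. The fingers move at their own pace and stop on an object; "force" is the grip in N (left out, the last holds). Time passes only in rows, so rows that do not move let the fingers close. It gives the time, the measured TCP pose, the force and the opening at its end, in the units of the state.
- bot.get_obs(): the state, without advancing time (a new reading comes with each control period).
- bot.read_camera(name): name is "side" or "top" or "wrist"; returns a dict with "pixels" (400x640x3 uint8, blue, green, red), "camera_matrix" (3x3 intrinsics, pixels), "distortion" ([k1, k2, p1, p2, k3] as OpenCV has them; the pictures are not rectified), "rvec" (rotation vector, rad) and "tvec" (3), from world to camera coordinates, as OpenCV has them. Camera axes: x right, y down, z forward; pixel columns grow to the right and rows downward; lengths in m; the calibration is good to about 2 mm. A picture is of the moment at which its call begins. There is no depth.
- bot.hand_in(): hands the job in, once; it reports no verdict.
The state is a dict: "t": time; "q": joint angles; "joint_vel": joint speeds; "joint_torque": joint torques, N m; "eef_pos": TCP position; "tool_rot": TCP orientation; "contact_force": force on the tool from outside, world axes, zero at the start; "torque": the same for the moment, N m; "gripper_width": opening from 0.0 (shut) to 1.0 (fully open).
Only numpy, scipy, OpenCV 4.12 (cv2) and the standard library are available. Lean on these libraries where they do the work, as an engineer would, in place of code of your own. Each camera call takes 0.05 s, during which the arm holds its last target. There are 200 camera calls.

## Working session

There is one attempt and no reset: what is moved stays moved. The work goes in short steps, Python scripts to look and compute and a tool call to move; the robot and the scene stay as the last step left them, time stands still between calls to the robot, and variables do not carry over. Pictures are saved under pics/ and viewed, about 8 in all and at most 12, crops included, and the job is handed in when it is done.

Besides the shell and the picture viewer there is one more tool, called after "Emit:" by a JSON object that holds its "method" and its "body", one argument or row to a line. drive_tool: Moves the arm, as the interface text tells. Its arguments: {"type":"object","properties":{"series":{"type":"array"},"force":{"type":"number"}},"required":["series"]}

```bash
mkdir -p pics; cat > h.py <<'E'
import numpy as np, cv2
from station import bot
def cam(n,save=None):
    c=bot.read_camera(n); c={k:np.array(v) for k,v in c.items()}
    c['pixels']=c['pixels'].astype(np.uint8)
    if save: cv2.imwrite(f'pics/{save}.png',c['pixels'])
    return c
def ray(c,u,v):
    p=cv2.undistortPoints(np.array([[[u,v]]],float),c['camera_matrix'],c['distortion'])[0,0]
    R=cv2.Rodrigues(c['rvec'])[0]; return -R.T@c['tvec'].ravel(), R.T@np.array([p[0],p[1],1.])
def onz(c,u,v,z):
    o,d=ray(c,u,v); return (o+d*(z-o[2])/d[2]).round(4)
def proj(c,P):
    return cv2.projectPoints(np.array(P,float).reshape(-1,1,3),c['rvec'],c['tvec'],c['camera_matrix'],c['distortion'])[0].reshape(-1,2).round(1)
E
python3 - <<'E'
from h import *
print(bot.get_obs())
for n in('top','side'):
    c=cam(n,n+'0'); print(n,ray(c,320,200),c['camera_matrix'][0,0])
E
```

```text
{'t': 0.0, 'q': array([ 1.18791897,  0.47780901,  0.02233946,  1.55646852, -0.0114898 ,
        1.10929255, -0.08309367]), 'joint_vel': array([ 1.33783151e-03,  2.64514730e-03, -9.68458391e-04,  6.40936890e-04,
       -5.34310483e-05,  1.44619977e-03,  7.24258302e-04]), 'joint_torque': array([ 1.70180585e-03, -5.96439922e+01,  1.60854198e+00, -2.81195515e+01,
        1.23868123e-02,  9.42999817e-03, -2.50845233e-05]), 'eef_pos': array([ 0.18298302, -0.64914357,  0.2523125 ]), 'tool_rot': array([-9.02911266e-04,  9.90574359e-01,  1.36972930e-01, -1.99062423e-04]), 'contact_force': array([-1.05846955, -0.19961221, -0.17445715]), 'torque': array([ 0.03591059, -0.04248209,  0.00465555]), 'gripper_width': 0.9983180139595872}
top (array([ 0.33460927, -0.0109032 ,  1.04787572]), array([ 0.15222862,  0.02126045, -0.98821143])) 376.381210578087
side (array([ 0.07200664, -0.46198216,  0.58731511]), array([ 0.53219544,  0.54784399, -0.6460196 ])) 389.56136000701383
```

View pics/top0.png

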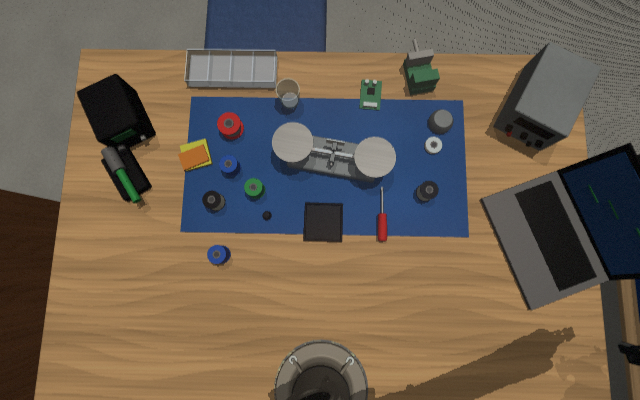

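View pics/side0.png

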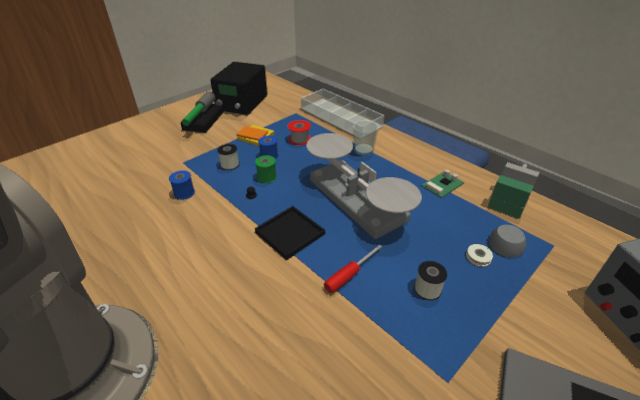

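```bash
cat > m.py <<'E'
from h import *
def blob(c,box,f,amin=40):
    x0,y0,x1,y1=box; p=c['pixels'][y0:y1,x0:x1].astype(int)
    m=f(p).astype(np.uint8)
    k=max(cv2.findContours(m,cv2.RETR_EXTERNAL,cv2.CHAIN_APPROX_NONE)[0],key=cv2.contourArea)
    k=cv2.convexHull(k)+np.array([x0,y0]); return k
dark=lambda p:p.max(2)<65
grey=lambda p:(p.min(2)>120)&(p.max(2)-p.min(2)<40)
def tri(*rs):
    A=[];b=[]
    for o,d in rs:
        d=d/np.linalg.norm(d);M=np.eye(3)-np.outer(d,d);A.append(M);b.append(M@o)
    return np.linalg.lstsq(np.vstack(A),np.hstack(b),rcond=None)[0].round(4)
E
python3 - <<'E'
from m import *
t=cam('top');s=cam('side')
def ell(c,k):
    e=cv2.fitEllipse(k);return np.round(e[0],1),np.round(e[1],1)
for n,bt,bs in(('L',(200,188,228,214),(212,138,245,162)),('R',(414,178,442,204),(412,258,450,284))):
    kt=blob(t,bt,dark);ks=blob(s,bs,dark);a=ell(t,kt);b=ell(s,ks)
    print(n,a,b,'top@.05',onz(t,*a[0],.05),'side@.05',onz(s,*b[0],.05),'tri',tri(ray(t,*a[0]),ray(s,*b[0])))
for n,bt,bs in(('panL',(268,118,318,168),(300,125,360,162)),('panR',(350,132,400,182),(362,172,426,218))):
    a=ell(t,blob(t,bt,grey));b=ell(s,blob(s,bs,grey))
    print(n,a,b,'top@.094',onz(t,*a[0],.094),'side@.094',onz(s,*b[0],.094),'tri',tri(ray(t,*a[0]),ray(s,*b[0])))
for c,b,n in((t,(298,195,350,250),'t'),(s,(245,200,335,262),'s')):
    k=blob(c,b,dark); q=cv2.boxPoints(cv2.minAreaRect(np.array([onz(c,*p[0],.014)[:2] for p in k],np.float32)))
    print('tray',n,q.mean(0),q.round(3).tolist())
r=lambda c,u,v,h:cv2.resize(c['pixels'][v-h:v+h,u-h:u+h],(350,350),interpolation=cv2.INTER_CUBIC)
cv2.imwrite('pics/crop.png',np.hstack([r(s,240,165,45),r(s,435,275,45)]))
E
```

```text
L (array([213. , 201.1]), array([20.2, 22.9])) (array([226.7, 149.1]), array([10.3, 19.1])) top@.05 [0.4804 0.2982 0.05  ] side@.05 [0.4832 0.3022 0.05  ] tri [0.4801 0.2969 0.0538]
R (array([426.2, 191.6]), array([19.5, 24.7])) (array([432.1, 272.2]), array([21.4, 29.2])) top@.05 [ 0.516  -0.2742  0.05  ] side@.05 [ 0.5198 -0.282   0.05  ] tri [ 0.5195 -0.2783  0.0461]
panL (array([293.6, 142.2]), array([38.5, 45.1])) (array([329.4, 145.1]), array([24.5, 45.4])) top@.094 [0.6343 0.0822 0.094 ] side@.094 [0.634  0.0851 0.094 ] tri [0.6329 0.0827 0.0958]
panR (array([373.5, 156.2]), array([39.1, 45.1])) (array([391.1, 193. ]), array([33.9, 61.1])) top@.094 [ 0.5996 -0.1278  0.094 ] side@.094 [ 0.5959 -0.1268  0.094 ] tri [ 0.5987 -0.1268  0.0928]
tray t [0.43415415 0.00250703] [[0.3799999952316284, -0.05000000074505806], [0.4860000014305115, -0.052000001072883606], [0.4880000054836273, 0.054999999701976776], [0.38199999928474426, 0.05700000002980232]]
tray s [ 0.42938268 -0.00266164] [[0.37299999594688416, -0.057999998331069946], [0.48399999737739563, -0.05999999865889549], [0.4860000014305115, 0.05299999937415123], [0.37400001287460327, 0.05400000140070915]]
```

View pics/crop.png

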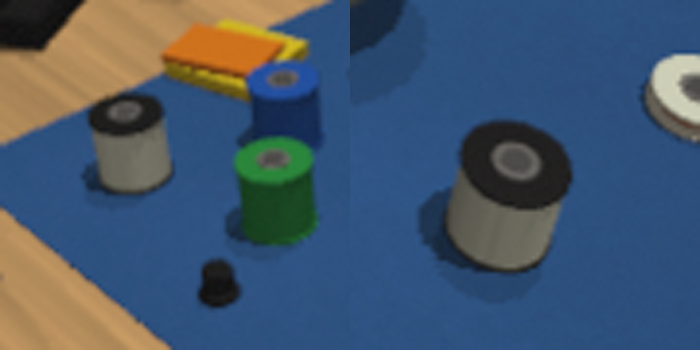

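Candidates at top (213,201) and (426,192), with a black flange and white band, fit. The blue, green and red reels and the flat white one at (433,145) don't. The crop confirms it: left and right reels both show the black flange and white band. I'm moving above the right reel.

Emit:
{"method": "drive_tool", "body": {
  "series": [1,23.7,-34.7,0,0,0,0,1,23.7,-34.7,0,0,0,0,1,23.7,-34.7,0,0,0,0,1,23.7,-34.7,0,0,0,0,1,23.7,-34.7,0,0,0,0,1,43.5,-13.3,14.5,0,0,0,1,43.5,-13.3,14.5,0,0,0,1,43.5,-13.3,14.5,0,0,0,1,43.5,-13.3,14.5,0,0,0,1,43.5,-13.3,14.5,0,0,0,1,43.5,-13.3,14.5,0,0,0,1,43.5,-13.3,14.5,0,0,0],
  "force": 40
}}

```text
t: 1.7
eef_pos: [0.519, -0.2776, 0.1513]
tool_rot: [0.0, 0.991, 0.137, -0.0]
contact_force: [0.3, -0.4, 0.6]
gripper_width: 1.001
```

```bash
cat > w.py <<'E'
from m import *
from scipy.spatial.transform import Rotation as Ro
def tool(delta):
    o=bot.get_obs(); q=o['tool_rot']; R=Ro.from_quat([q[1],q[2],q[3],q[0]])
    return (R.inv().apply(delta)*1000).round(1)
E
python3 - <<'E'
from w import *
o=bot.get_obs();print(o['t'],o['eef_pos'],o['tool_rot'],o['contact_force'])
c=cam('wrist','w1');print(ray(c,320,200),proj(c,[[.518,-.278,.05],[.518,-.278,0]]))
E
```

```text
1.7 [ 0.51904197 -0.27755364  0.15126712] [ 5.99308179e-05  9.90595464e-01  1.36823326e-01 -3.10959472e-05] [ 0.27084486 -0.38733449  0.61528561]
(array([ 0.59635478, -0.2567756 ,  0.27174153]), array([-0.28852746, -0.08254639, -0.95394469])) [[318.4 215.5]
 [318.6 195.1]]
```

View pics/w1.png

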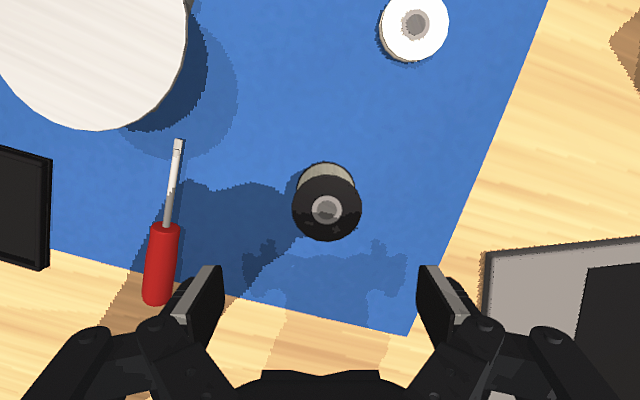

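The reel's top is centred near (327,209), a few mm from the prediction at (318,215).

```bash
python3 - <<'E'
from w import *
c=cam('wrist'); p=onz(c,327,208.5,.05); print(p)
# cross-check: flange outline
k=blob(c,(280,150,375,250),lambda p:p.max(2)<75); e=cv2.minEnclosingCircle(k); print(e,onz(c,*e[0],.05))
o=bot.get_obs(); print(tool(np.array([p[0],p[1],.035])-o['eef_pos']))
E
```

```text
[ 0.5305 -0.2756  0.05  ]
((333.0, 210.46153259277344), 40.07767868041992) [ 0.5303 -0.28    0.05  ]
[  7.3   5.3 115.3]
```

```bash
python3 - <<'E'
from w import *
for i in range(3):
    o=bot.get_obs(); c=cam('wrist'); m=(c['pixels'].max(2)<75).astype(np.uint8)
    print(o['t'],o['eef_pos'],o['tool_rot'].round(3)); 
    g=c['pixels'][150:260,280:380]; 
print(-cv2.Rodrigues(c['rvec'])[0].T@c['tvec'].ravel(), proj(c,[[.5305,-.2756,.05]]))
cv2.imwrite('pics/w2.png',c['pixels'][60:300,150:550])
E
```

```text
1.8 [ 0.5218704  -0.27295596  0.15031468] [-0.002  0.99   0.141  0.001]
1.85 [ 0.51963924 -0.27547942  0.15075584] [-0.001  0.99   0.139 -0.   ]
1.9 [ 0.51820414 -0.27742754  0.15121003] [-0.     0.99   0.138 -0.   ]
[ 0.59558125 -0.25658469  0.27161117] [[320.6 197.1]]
```

View pics/w2.png

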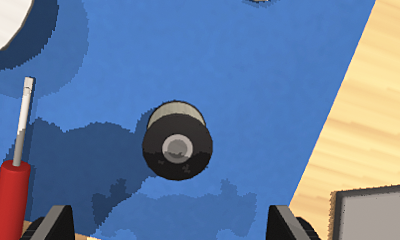

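Arm ring-down explains the mismatch. Settled, the hub sits at (328,209), which puts the reel at about (0.524,-0.282). I'll descend and grip.

Emit:
{"method": "drive_tool", "body": {
  "series": [1,3.7,5.2,25,0,0,0,1,0,0,30,0,0,0,1,0,0,30,0,0,0,1,0,0,20,0,0,0,1,0,0,10,0,0,0,1,0,0,0,0,0,0,-1,0,0,0,0,0,0,-1,0,0,0,0,0,0,-1,0,0,0,0,0,0,-1,0,0,0,0,0,0,-1,0,0,0,0,0,0,-1,0,0,0,0,0,0],
  "force": 40
}}

```text
t: 3.45
eef_pos: [0.5235, -0.2824, 0.0379]
tool_rot: [0.0, 0.991, 0.137, 0.001]
contact_force: [-1.2, 1.5, 6.3]
gripper_width: 0.576
```

Emit:
{"method": "drive_tool", "body": {
  "series": [-1,0,0,-20,0,0,0,-1,0,0,-40,0,0,0,-1,0,0,-40,0,0,0,-1,0,0,-40,0,0,0,-1,20,-22,0,0,0,0,-1,25,-28,0,0,0,0,-1,25,-28,0,0,0,0,-1,25,-28,0,0,0,0,-1,18.7,-18.8,0,0,0,0,-1,0,0,0,0,0,0,-1,0,0,0,0,0,0,-1,0,0,0,0,0,0]
}}

```text
t: 4.95
eef_pos: [0.5978, -0.133, 0.1771]
tool_rot: [0.0, 0.991, 0.136, -0.0]
contact_force: [0.1, -0.1, -2.5]
gripper_width: 0.575
```

```bash
python3 - <<'E'
from w import *
o=bot.get_obs();print(o['t'],o['eef_pos'],o['contact_force'],o['gripper_width'])
s=cam('side');t=cam('top');w=cam('wrist')
cv2.imwrite('pics/h1.png',np.vstack([np.hstack([s['pixels'][60:260,250:530],cv2.resize(t['pixels'][90:215,220:440],(352,200))]),cv2.resize(w['pixels'],(632,395))]))
th=np.linspace(0,6.28,9)[:-1]
print(proj(w,[[.599,-.131,.094],[.635,.086,.094]]))
E
```

```text
4.95 [ 0.59784993 -0.13303524  0.17707099] [ 0.12720723 -0.07115131 -2.45568186] 0.5749809534812533
[[316.1 221.6]
 [-11.7  77.5]]
```

View pics/h1.png

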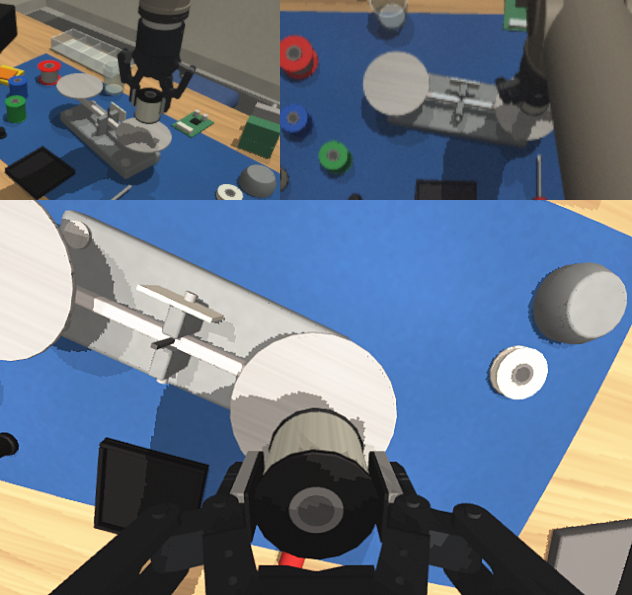

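The pan centre in the wrist view is about (318,219), against a prediction of (316,222), so the reel is well centred. Lowering and releasing.

Emit:
{"method": "drive_tool", "body": {
  "series": [-1,0,0,20,0,0,0,-1,0,0,16,0,0,0,-1,0,0,11,0,0,0,-1,0,0,7,0,0,0,-1,0,0,3,0,0,0,-1,0,0,0,0,0,0,-1,0,0,0,0,0,0,0.5,0,0,0,0,0,0,1,0,0,0,0,0,0,1,0,0,0,0,0,0,1,0,0,0,0,0,0,1,0,0,0,0,0,0]
}}

```text
t: 6.6
eef_pos: [0.5986, -0.1314, 0.1198]
tool_rot: [0.0, 0.991, 0.137, 0.0]
contact_force: [0.2, 0.2, -0.8]
gripper_width: 1.007
```

Emit:
{"method": "drive_tool", "body": {
  "series": [1,0,0,-20,0,0,0,1,0,0,-40,0,0,0,1,0,0,-40,0,0,0,1,0,-46,0,0,0,0,1,1,-50,0,0,0,0,1,1,-50,0,0,0,0,1,1,-50,0,0,0,0,1,0,-50,0,0,0,0,1,0,-50,0,0,0,0,1,0,-50,0,0,0,0,1,0,-50,0,0,0,0,1,0,-50,0,0,0,0]
}}

```text
t: 8.1
eef_pos: [0.4802, 0.3004, 0.2215]
tool_rot: [-0.0, 0.991, 0.137, 0.001]
contact_force: [0.6, 0.5, 0.5]
gripper_width: 1.002
```

Emit:
{"method": "drive_tool", "body": {
  "series": [1,0,0,40,0,0,0,1,0,0,30,0,0,0,1,0,0,0,0,0,0,1,0,0,0,0,0,0,1,0,0,0,0,0,0]
}}

```text
t: 8.72
eef_pos: [0.4814, 0.2993, 0.1517]
tool_rot: [-0.001, 0.991, 0.137, 0.001]
contact_force: [-0.4, -0.0, 0.6]
gripper_width: 1.0
```

```bash
python3 - <<'E'
from w import *
o=bot.get_obs();print(o['t'],o['eef_pos'],o['tool_rot'].round(3))
s=cam('side');w=cam('wrist','w3')
k=blob(w,(270,150,390,270),lambda p:p.max(2)<75); e=cv2.minEnclosingCircle(k)
print(proj(w,[[.481,.299,.05]]),e,onz(w,*e[0],.05))
cv2.imwrite('pics/h2.png',np.vstack([s['pixels'][100:270,130:530],w['pixels'][70:330,120:520]]))
E
```

```text
8.725 [0.48137418 0.29926098 0.15165661] [-0.001  0.991  0.137  0.001]
[[318.5 214.6]] ((314.86126708984375, 197.7932586669922), 39.802677154541016) [0.4922 0.3047 0.05  ]
```

View pics/h2.png

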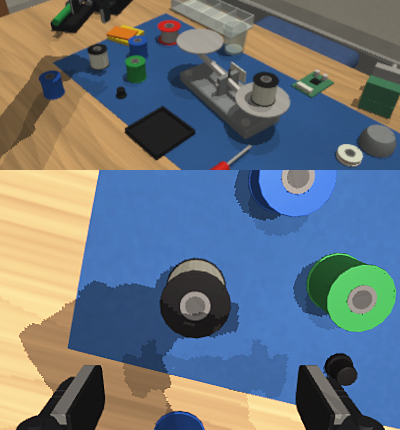

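The first reel stands on the lowered right pan. The second's hub is at about (316,205). Descending with a (6.5,-1.7) mm correction. The green reel is clear of the fingers.

Emit:
{"method": "drive_tool", "body": {
  "series": [1,6.5,-1.7,25,0,0,0,1,0,0,30,0,0,0,1,0,0,30,0,0,0,1,0,0,20,0,0,0,1,0,0,10,0,0,0,1,0,0,0,0,0,0,-1,0,0,0,0,0,0,-1,0,0,0,0,0,0,-1,0,0,0,0,0,0,-1,0,0,0,0,0,0,-1,0,0,0,0,0,0,-1,0,0,0,0,0,0]
}}

```text
t: 10.32
eef_pos: [0.4867, 0.303, 0.036]
tool_rot: [-0.001, 0.991, 0.137, 0.001]
contact_force: [-1.5, 0.8, 5.4]
gripper_width: 0.58
```

Emit:
{"method": "drive_tool", "body": {
  "series": [-1,0,0,-20,0,0,0,-1,0,0,-45,0,0,0,-1,0,0,-45,0,0,0,-1,0,0,-45,0,0,0,-1,11,32,0,0,0,0,-1,14,45,0,0,0,0,-1,14,45,0,0,0,0,-1,14,45,0,0,0,0,-1,14,45,0,0,0,0,-1,16.6,37,0,0,0,0,-1,0,0,0,0,0,0,-1,0,0,0,0,0,0]
}}

```text
t: 11.82
eef_pos: [0.6335, 0.0855, 0.1902]
tool_rot: [-0.0, 0.991, 0.137, -0.0]
contact_force: [-1.3, 1.0, -1.8]
gripper_width: 0.574
```

```bash
python3 - <<'E'
from w import *
o=bot.get_obs();print(o['t'],o['eef_pos'],o['contact_force'],o['gripper_width'])
s=cam('side');w=cam('wrist')
cv2.imwrite('pics/h3.png',np.vstack([s['pixels'][80:270,180:540],w['pixels'][70:330,140:500]]))
print(proj(w,[[.635,.086,.107]]))
E
```

```text
11.825 [0.63352989 0.08550185 0.19022583] [-1.30679145  1.00609826 -1.840894  ] 0.5738234521923732
[[319.4 221.3]]
```

View pics/h3.png

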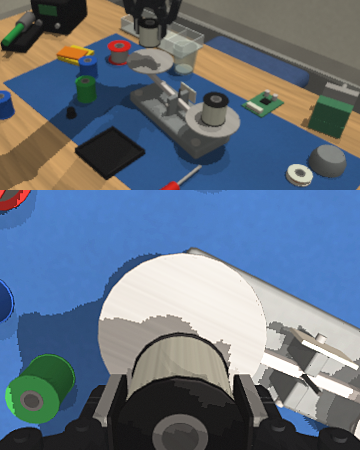

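Pan centre is about (322,217), against a prediction of (319,221). Lowering onto the raised pan and releasing, then backing away straight up.

Emit:
{"method": "drive_tool", "body": {
  "series": [-1,2,0,18,0,0,0,-1,0,0,14,0,0,0,-1,0,0,9,0,0,0,-1,0,0,5,0,0,0,-1,0,0,1,0,0,0,-1,0,0,0,0,0,0,-1,0,0,0,0,0,0,0.5,0,0,0,0,0,0,1,0,0,0,0,0,0,1,0,0,0,0,0,0,1,0,0,0,0,0,0,1,0,0,0,0,0,0]
}}

```text
t: 13.42
eef_pos: [0.6361, 0.0857, 0.1428]
tool_rot: [0.0, 0.991, 0.137, 0.0]
contact_force: [0.2, -0.5, -0.3]
gripper_width: 0.999
```

Emit:
{"method": "drive_tool", "body": {
  "series": [1,0,0,-20,0,0,0,1,0,0,-30,0,0,0,1,0,0,-30,0,0,0,1,0,0,-30,0,0,0,1,0,0,0,0,0,0,1,0,0,0,0,0,0,1,0,0,0,0,0,0,1,0,0,0,0,0,0,1,0,0,0,0,0,0]
}}

```text
t: 14.55
eef_pos: [0.6359, 0.0857, 0.2523]
tool_rot: [0.0, 0.991, 0.137, -0.0]
contact_force: [0.5, -0.4, -0.5]
gripper_width: 0.998
```

```bash
python3 - <<'E'
from w import *
o=bot.get_obs();print(o['t'],o['eef_pos'],o['contact_force'],o['gripper_width'])
s=cam('side');w=cam('wrist')
cv2.imwrite('pics/h4.png',np.vstack([cv2.resize(s['pixels'][80:250,260:460],(400,340)),cv2.resize(w['pixels'],(400,250))]))
for L in((.635,.086),(.599,-.131)):
  for z in(.131,.157): print(L,z,proj(s,[[*L,z]]),proj(w,[[*L,z]]))
E
```

```text
14.55 [0.63594438 0.08566628 0.25228849] [ 0.46164518 -0.4275077  -0.52757526] 0.9976201956535082
(0.635, 0.086) 0.131 [[329.7 131.1]] [[317.6 206. ]]
(0.635, 0.086) 0.157 [[329.9 121.1]] [[317.4 218.1]]
(0.599, -0.131) 0.131 [[396.  178.5]] [[545.6 307.1]]
(0.599, -0.131) 0.157 [[397.7 167.6]] [[565.  326.1]]
```

View pics/h4.png

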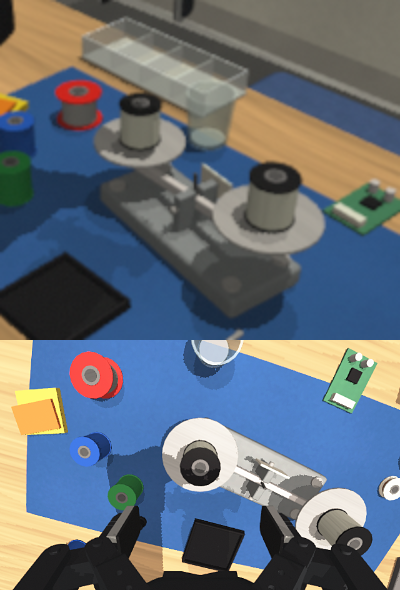

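In the side view the left hub is at (330,131) and the right at (397,168). These match reel tops at 131 mm and 157 mm, so the left pan is down and the left reel is the heavier. I'll pick it back up.

Emit:
{"method": "drive_tool", "body": {
  "series": [1,2,1,30,0,0,0,1,0,0,40,0,0,0,1,0,0,35,0,0,0,1,0,0,20,0,0,0,1,0,0,9,0,0,0,1,0,0,0,0,0,0,-1,0,0,0,0,0,0,-1,0,0,0,0,0,0,-1,0,0,0,0,0,0,-1,0,0,0,0,0,0,-1,0,0,0,0,0,0,-1,0,0,0,0,0,0]
}}

```text
t: 16.15
eef_pos: [0.639, 0.0857, 0.1202]
tool_rot: [-0.0, 0.991, 0.137, 0.001]
contact_force: [-0.6, 1.4, 5.1]
gripper_width: 0.578
```

Emit:
{"method": "drive_tool", "body": {
  "series": [-1,0,0,-8,0,0,0,-1,0,0,-22,0,0,0,-1,0,0,-35,0,0,0,-1,0,0,-35,0,0,0,-1,-26,3,0,0,0,0,-1,-36,4.5,0,0,0,0,-1,-36,4.5,0,0,0,0,-1,-36,4.5,0,0,0,0,-1,-36,4.5,0,0,0,0,-1,-30,3.7,30,0,0,0,-1,-17,2,40,0,0,0,-1,0,0,20,0,0,0]
}}

```text
t: 17.65
eef_pos: [0.4338, -0.0005, 0.1273]
tool_rot: [0.0, 0.991, 0.136, -0.002]
contact_force: [1.2, -0.0, -3.7]
gripper_width: 0.573
```

Emit:
{"method": "drive_tool", "body": {
  "series": [-1,0,0,0,0,0,0,-1,0,0,0,0,0,0,-1,0,0,0,0,0,0]
}}

```text
t: 18.02
eef_pos: [0.4377, 0.0009, 0.1298]
tool_rot: [0.0, 0.991, 0.137, 0.001]
contact_force: [-0.3, -0.0, -2.3]
gripper_width: 0.574
```

```bash
python3 - <<'E'
from w import *
o=bot.get_obs();print(o['t'],o['eef_pos'],o['contact_force'],o['gripper_width'])
s=cam('side');w=cam('wrist')
cv2.imwrite('pics/h5.png',np.vstack([cv2.resize(s['pixels'][80:270,200:460],(520,380)),w['pixels'][180:400,60:580]]))
print(proj(w,[[.432+a,b,.014] for a,b in((.053,.053),(.053,-.053),(-.053,-.053),(-.053,.053))]))
E
```

```text
18.025 [0.43766904 0.00088716 0.1298116 ] [-0.25891963 -0.02320835 -2.33582977] 0.5737310616543155
[[264.  125.5]
 [408.5 166.5]
 [362.8 290.6]
 [234.  258.7]]
```

View pics/h5.png

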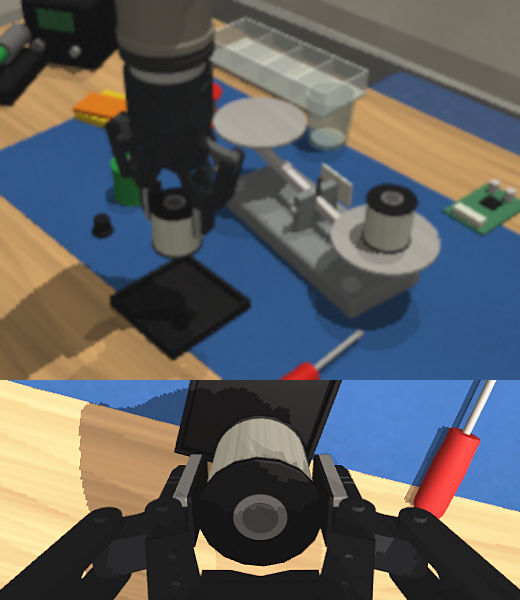

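The tray edges line up with the prediction: near-left corner about (238,255) seen against (234,259). The lighter reel stands on the right pan, now down. Lowering into the tray.

Emit:
{"method": "drive_tool", "body": {
  "series": [-1,0,0,25,0,0,0,-1,0,0,28,0,0,0,-1,0,0,18,0,0,0,-1,0,0,9,0,0,0,-1,0,0,5,0,0,0,-1,0,0,1,0,0,0,-1,0,0,0,0,0,0,0.5,0,0,0,0,0,0,1,0,0,0,0,0,0,1,0,0,0,0,0,0,1,0,0,0,0,0,0,1,0,0,0,0,0,0]
}}

```text
t: 19.62
eef_pos: [0.4367, 0.0007, 0.0427]
tool_rot: [0.0, 0.991, 0.137, -0.0]
contact_force: [0.5, 0.7, -0.5]
gripper_width: 1.001
```

Emit:
{"method": "drive_tool", "body": {
  "series": [1,0,0,-15,0,0,0,1,0,0,-30,0,0,0,1,0,0,-40,0,0,0,1,0,0,-40,0,0,0,1,0,0,-40,0,0,0,1,0,0,0,0,0,0,1,0,0,0,0,0,0,1,0,0,0,0,0,0]
}}

```text
t: 20.62
eef_pos: [0.4358, 0.0006, 0.2069]
tool_rot: [-0.0, 0.991, 0.137, -0.001]
contact_force: [-0.1, 0.5, -0.1]
gripper_width: 0.997
```

```bash
python3 - <<'E'
from w import *
o=bot.get_obs();print(o['t'],o['eef_pos'],o['contact_force'],o['gripper_width'])
s=cam('side');w=cam('wrist')
cv2.imwrite('pics/h6.png',np.vstack([cv2.resize(s['pixels'][80:270,200:460],(416,304)),cv2.resize(w['pixels'],(416,260))]))
print(proj(w,[[.437,.001,.055]]),proj(s,[[.437,.001,.055],[.599,-.131,.131]]))
E
```

```text
20.625 [0.43581141 0.00060925 0.20685428] [-0.11176333  0.54177633 -0.14478232] 0.9970943159525634
[[318.5 191.9]] [[290.  213.6]
 [396.  178.5]]
```

View pics/h6.png

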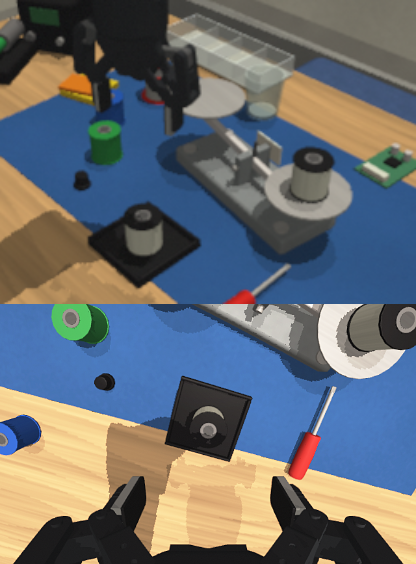

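The reel stands upright inside the tray: its side-view hub is at (289,214), predicted (290,214). The lighter one is on the right pan at (396,179), predicted (396,178.5). Handing in.

```bash
python3 -c "
from station import bot
print(bot.hand_in())"
```

```text
the job is handed in; nothing more can be done
None
```

I weighed the two reels and put the heavier one in the tray. I handed the job in at about 20.6 s of the 67 s allowed; the hand-in gives no verdict.

- **Weighing:** I put one reel on each pan, let go and let the beam settle. The left pan was fully down, with its reel top at about 131 mm against 157 mm on the right. So the heavier reel was the one that started on the robot's left (+y).
- **Final placement:** The heavier reel stands upright in the black tray, near its centre. The lighter one stands on the right pan.
- **Last checks:** In the side view both reels were within about 1 pixel of where they should be. The gripper was open about 20 cm above the bench, and the measured contact force was about 0.5 N, which is the sensor's noise level.
- **What disagreed:** One early wrist-camera measurement was off by about 8 mm because the arm was still settling after a move. I measured again once it was still. The top and side views also differed by 3–8 mm on the positions of the reels and tray, which the close-up views resolved.

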